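# Core drills back into the graded rack

### The job

Put the four core drills away in the wooden rack in order of size, each standing teeth down on the floor of the hole made for it, from the smallest drill in the smallest hole to the largest in the largest. Draw the one in the blue sleeve straight up so that its light sleeve stays standing where it is, and lower every drill to the bottom of its hole instead of letting it drop, for the teeth chip. Leave the coffee cup standing where it is.

Things in the scene. Friction and masses are not known exactly. Their poses are not given: they have to be found in the camera images.
- cutter_24_mid (a point): 24 mm core drill: round gold body, 24 mm wide and 40 mm high, teeth at the bottom; on top a bright steel shank, 19 mm round, 43 to 84 mm above the teeth (84 mm overall). It starts standing on the bench, apart from the others. Point: its centre, half-way up (42 mm above the teeth); mid-shank lies 22 mm higher. z up its axis. About 150 g.
- cutter_34_mid (a point): 34 mm core drill: round gold body, 34 mm wide and 40 mm high, teeth at the bottom; on top a bright steel shank, 19 mm round, 43 to 84 mm above the teeth (84 mm overall). It starts in the blue sleeve, on the sleeve's 3 mm floor; only the shank and the body's rim show. Point: its centre, half-way up (42 mm above the teeth); mid-shank lies 22 mm higher. z up its axis. About 240 g.
- cutter_44_mid (a point): 44 mm core drill: round gold body, 44 mm wide and 40 mm high, teeth at the bottom; on top a bright steel shank, 19 mm round, 43 to 84 mm above the teeth (84 mm overall). It starts standing on the bench, apart from the others. Point: its centre, half-way up (42 mm above the teeth); mid-shank lies 22 mm higher. z up its axis. About 330 g.
- cutter_54_mid (a point): 54 mm core drill: round gold body, 54 mm wide and 40 mm high, teeth at the bottom; on top a bright steel shank, 19 mm round, 43 to 84 mm above the teeth (84 mm overall). It starts standing on the bench, apart from the others. Point: its centre, half-way up (42 mm above the teeth); mid-shank lies 22 mm higher. z up its axis. About 520 g.
- bore_24 (a point): 24 mm drill's hole in the light wooden rack (smallest, at one end). Point: centre of the mouth, in the top face, 34 mm above the bench; z up, y along the row to the largest. 33 mm wide, 22 mm deep, flat floor, mouth flared to 39 mm over the top 6 mm; a seated drill's centre is 20 mm above this point. Rack 256 x 85 mm, fixed, at any angle; holes 50, 60, 70 mm apart from the smallest on.
- bore_34 (a point): 34 mm drill's hole in the light wooden rack (second smallest). Point: centre of the mouth, in the top face, 34 mm above the bench; z up, y along the row to the largest. 43 mm wide, 22 mm deep, flat floor, mouth flared to 49 mm over the top 6 mm; a seated drill's centre is 20 mm above this point. Rack 256 x 85 mm, fixed, at any angle; holes 50, 60, 70 mm apart from the smallest on.
- bore_44 (a point): 44 mm drill's hole in the light wooden rack (second largest). Point: centre of the mouth, in the top face, 34 mm above the bench; z up, y along the row to the largest. 53 mm wide, 22 mm deep, flat floor, mouth flared to 59 mm over the top 6 mm; a seated drill's centre is 20 mm above this point. Rack 256 x 85 mm, fixed, at any angle; holes 50, 60, 70 mm apart from the smallest on.
- bore_54 (a point): 54 mm drill's hole in the light wooden rack (largest, at the other end). Point: centre of the mouth, in the top face, 34 mm above the bench; z up, y along the row to the largest. 63 mm wide, 22 mm deep, flat floor, mouth flared to 69 mm over the top 6 mm; a seated drill's centre is 20 mm above this point. Rack 256 x 85 mm, fixed, at any angle; holes 50, 60, 70 mm apart from the smallest on.
- sleeve: Light blue plastic sleeve (35 g), a round cup open at the top: 43 mm outside, 39 mm inside, 36 mm high, floor 3 mm, on a 56 mm foot, standing loose; it holds the 34 mm core drill with play all round. Origin at the centre of its underside, z up.
- cup_mid (a point): Brown paper coffee cup, 88 mm wide at the rim, 98 mm high, standing loose on the bench beyond the drills; the point is half-way up. Must not be knocked.
Mind the look-alikes: they are no part of the job. What is shaped like the part that bears cutter_24_mid but red is not meant.

How it is judged:
By the outcome, as a careful person would: the job done as asked, in the order asked, and still so for the second after the job is handed in, with the robot touching nothing.
It also fails if it takes over 112 s, if anything falls off the work surface, if the arm or the gripper's body presses on something with over 40 N, if the wrist force passes 120 N, or if a joint passes its speed limit or range.

### The arm

A 6-joint arm with a two-finger parallel gripper is mounted at the origin on a cart in front of the work surface, level with it; the furniture and walls round the work are solid. World frame = base frame: x ahead of the robot, y to its left, z up, the work surface at z = 0. Lengths are in m, angles in rad, forces in N, time in s.
With the tool pointing down it reaches from about 0.275 to 1 m from the base axis. Payload 8.4 kg.
Tool frame: the origin (TCP) lies between the finger pads; the fingertips stand 17 mm ahead of it and the grasp point (between the pads) lies 2 mm behind it; z points along the fingers, y is the line along which they close (so a half turn about z gives the same grasp; the last joint's range is limited). The gripper opens to 85 mm and grips with 20 to 120 N. Pads are 22 mm wide; open, the fingers measure 114 mm over their backs; the gripper's body (76 mm by 85 mm) begins 54 mm behind the grasp point. The pads swing forward as they close: fully open they stand 13 mm farther back than shut.
Start: joints at [-1.147, 0.353, 1.633, -0, 1.155, -0.002], TCP at [0.258, -0.569, 0.248] pointing down, gripper open.
Joint ranges: [-2.63, 2.63], [-0.92, 2.1], [0.06, 2.66], [-1.3, 4.44], [0, 2.69], [-3.02, 3.02]. Speed limits (rad/s): [2.22, 2.22, 2.79, 3.14, 3.14, 3.14].

### API

Orientations are given as a unit quaternion [w, x, y, z].
In Python, from workcell import ctrl, optics, hand_in gives the robot as it stands.
- The arm moves only by the tool send_rows, never from a script. Its argument "steps" is a list that holds one entry, the list of rows, each a list of 5 numbers: the closure, from -1 (fully open) to 1 (shut), then the shift along the tool's x, y, z in m, then the turn about the tool's z in rad. A call has exactly 5 rows; each row is the pose to reach, as a shift and turn from the pose commanded when the call began, along the tool's axes at that moment; what a row does not reach only later rows make up. A row lasts 1/8 s, in which the tool goes at most 62.5 mm and 10.7 degrees, less where a joint would pass 70% of its speed; a pose out of reach is approached as far as the arm can. A call with a gripper value outside its range is refused whole. The fingers move at their own pace and stop on an object; "grip_force" is the grip in N (left out, the last holds). Time passes only in rows, so rows that repeat a pose let the fingers close, or fill a call up. It gives the time, the measured TCP pose, the force, the opening and the grip force at its end, in the units of the state.
- ctrl.sense(): the state, without advancing time (a new reading comes with each control period).
- optics.snapshot(name): name is "side" or "top"; returns the picture (384x512x3 uint8, blue, green, red); there is no depth.
- optics.camera_info(name): a dict with "fov_y" (degrees; the focal length in pixels is half the picture's height over the tangent of half this angle, whatever the lens; pixels are square), "cx", "cy" (the principal point, pixels), "rvec" (rotation vector, rad) and "tvec" (3), from world to camera coordinates, as OpenCV has them. Camera axes: x right, y down, z forward; pixel columns grow to the right and rows downward; lengths in m; the calibration is good to about 2 mm. A picture is of the moment at which its call begins. camera_info takes no time and is no camera call.
- hand_in(): hands the job in; it is judged then, once.
The state is a dict: "time_s": time; "joints": joint angles; "qvel": joint speeds; "joint_efforts": joint torques, N m; "position": TCP position; "orientation": TCP orientation; "wrist_force": force on the tool from outside, world axes, zero at the start; "wrist_torque": the same for the moment, N m; "finger_gap": opening from 0.0 (shut) to 1.0 (fully open); "grasp_force": force on a finger pad.
Only numpy, scipy, OpenCV 4.12 (cv2) and the standard library are available. Lean on these libraries where they do the work, as an engineer would, in place of code of your own. Each camera call takes 0.05 s, during which the arm holds its last target. There are 200 camera calls.

## Working session

There is one attempt and no reset: what is moved stays moved. The work goes in short steps, Python scripts to look and compute and a tool call to move; the robot and the scene stay as the last step left them, time stands still between calls to the robot, and variables do not carry over. Pictures are saved under pics/ and viewed, at most 16 in all, crops included, and the job is handed in when it is done.

Besides the shell and the picture viewer there is one more tool, called after "Emit:" by a JSON object that holds its "method" and its "body", one argument or row to a line. send_rows: Moves the arm, as the interface text tells. Its arguments: {"type":"object","properties":{"steps":{"type":"array"},"grip_force":{"type":"number"}},"required":["steps"]}

```bash
ls; mkdir -p pics; python3 - <<'E'
from workcell import ctrl,optics
import cv2
for n in("side","top"):
    cv2.imwrite(f"pics/{n}0.png",optics.snapshot(n)); print(n,optics.camera_info(n))
print(ctrl.sense())
E
```

```text
pics
side {'fov_y': 47.479536946904794, 'cx': 261.6058680881912, 'cy': 192.01404470407994, 'rvec': array([ 2.24910305, -0.18267432,  0.07790397]), 'tvec': array([-0.57787722,  0.05422466,  1.02250225])}
top {'fov_y': 44.013227010962154, 'cx': 258.8896273473336, 'cy': 186.4541496964968, 'rvec': array([ 2.11303137, -2.0822867 ,  0.24500461]), 'tvec': array([-0.09402375,  0.59395325,  1.20254834])}
{'time_s': 0.1, 'joints': array([-1.14741770e+00,  3.53551650e-01,  1.63408547e+00,  1.16357877e-05,
        1.15517746e+00, -2.39198899e-03]), 'qvel': array([-0.00051017, -0.00210944,  0.00017052, -0.00057509,  0.00034155,
       -0.00067519]), 'joint_efforts': array([ 1.25537554e-03, -6.06356692e+01, -3.42820323e+01,  1.97624622e-04,
        3.93130467e-03, -1.41607072e-05]), 'position': array([ 0.25797743, -0.56882083,  0.24764275]), 'orientation': array([-5.98590629e-04,  9.77425688e-01,  2.11278609e-01, -1.22452552e-04]), 'wrist_force': array([0.0194279 , 0.34638639, 0.58038899]), 'wrist_torque': array([-0.02991126, -0.01342332, -0.0374661 ]), 'grasp_force': 0.0, 'finger_gap': 0.9992492582227595}
```

View pics/top0.png

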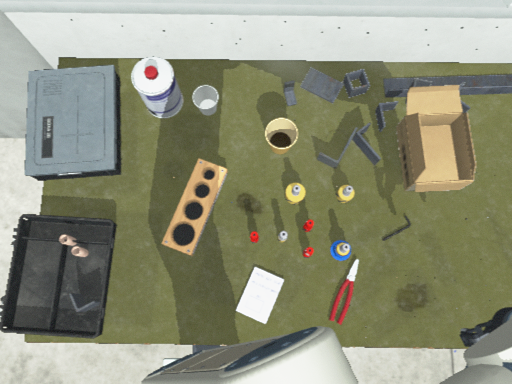

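View pics/side0.png

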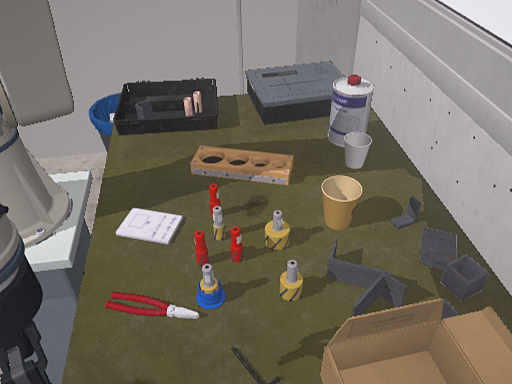

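Top view: gold drills at (295,192) (largest), (345,193), the one in blue at (341,250), and the small gold one at (283,236). Red look-alikes are at (254,237), (308,225) and (308,252). The rack runs from (209,174) smallest to (184,234) largest. The brown cup is at (281,134) and the white cup at (206,98) is not it. My 24 mm choice is (283,236), since it is gold and not red; I'll check it in a close crop.

```bash
cat > h.py <<'E'
import numpy as np, cv2
from workcell import ctrl,optics
def cam(n):
    c=optics.camera_info(n); f=192/np.tan(np.radians(c['fov_y']/2))
    R=cv2.Rodrigues(np.array(c['rvec']))[0]
    K=np.array([[f,0,c['cx']],[0,f,c['cy']],[0,0,1]])
    return K,R,np.array(c['tvec'])
def onz(n,px,z):
    K,R,t=cam(n); o=-R.T@t; d=R.T@np.linalg.inv(K)@np.array([*px,1.])
    return o+d*(z-o[2])/d[2]
def proj(n,p):
    K,R,t=cam(n); q=K@(R@np.array(p)+t); return q[:2]/q[2]
def tri(a,b):
    P=[K@np.c_[R,t] for K,R,t in(cam("top"),cam("side"))]
    X=cv2.triangulatePoints(P[0],P[1],np.array(a,float).reshape(2,1),np.array(b,float).reshape(2,1)).ravel()
    return X[:3]/X[3]
E
python3 - <<'E'
from h import *
a=cv2.imread("pics/top0.png"); b=cv2.imread("pics/side0.png")
c=cv2.resize(a[172:266,225:365],None,fx=5.7,fy=5.7,interpolation=cv2.INTER_CUBIC); cv2.imwrite("pics/ctop.png",c)
c=cv2.resize(b[180:315,180:315],None,fx=4.4,fy=4.4,interpolation=cv2.INTER_CUBIC); cv2.imwrite("pics/cside.png",c)
E
```

```text
(no output)
```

View pics/ctop.png

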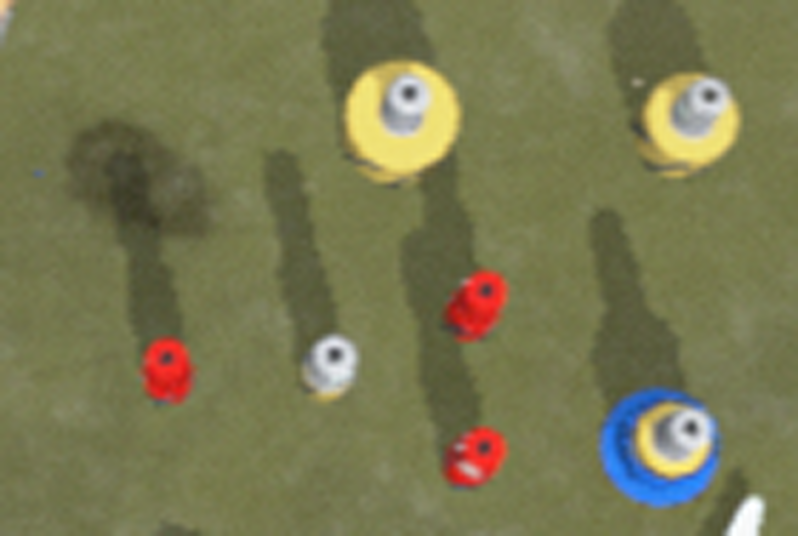

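View pics/cside.png

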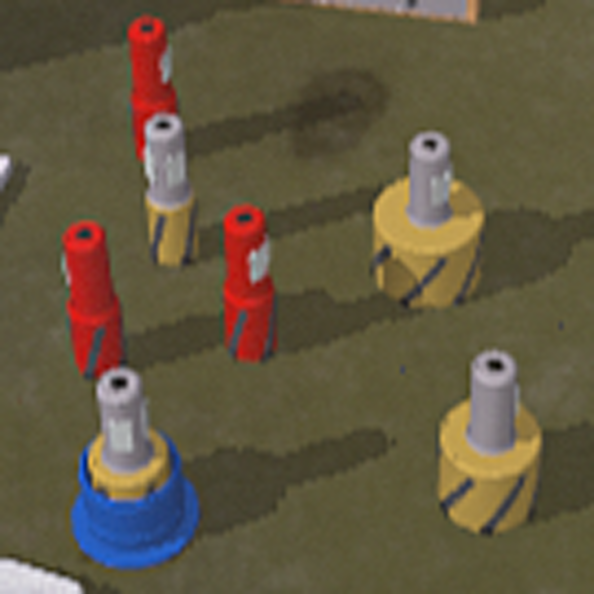

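The crops confirm it: the 24 mm drill is gold with a steel shank, dot at crop (334,354); the other drills' shank-top dots are (408,93), (709,96) and (689,429). The red ones are decoys. Next I triangulate these and measure the rack.

```bash
python3 - <<'E'
from h import *
T=dict(d24=(334,354),d34=(689,429),d44=(709,96),d54=(408,93)); S=dict(d24=(163,125),d34=(120,382),d44=(494,366),d54=(430,144))
z=dict(d24=.084,d34=.087,d44=.084,d54=.084)
for k in T:
    a=[(T[k][0]+.5)/5.7-.5+225,(T[k][1]+.5)/5.7-.5+172]; b=[(S[k][0]+.5)/4.4-.5+180,(S[k][1]+.5)/4.4-.5+180]
    print(k,tri(a,b).round(4),onz("top",a,z[k])[:2].round(4),onz("side",b,z[k])[:2].round(4))
a=cv2.imread("pics/top0.png"); hsv=cv2.cvtColor(a,cv2.COLOR_BGR2HSV)
m=np.zeros(a.shape[:2],np.uint8); r=a[150:262,155:235]
w=((hsv[...,0]<22)&(hsv[...,2]>120)&(hsv[...,1]>60)).astype(np.uint8); w[:,:155]=0;w[:,235:]=0;w[:150]=0;w[262:]=0
cs,h=cv2.findContours(w,cv2.RETR_CCOMP,cv2.CHAIN_APPROX_NONE)
for i,c in enumerate(cs):
    A=cv2.contourArea(c)
    if A<40: continue
    P=np.array([onz("top",p[0],.034)[:2] for p in c],np.float32)
    print(h[0][i][3],A,[np.round(v,4) for v in (cv2.minAreaRect(P) if h[0][i][3]<0 else cv2.fitEllipse(P))], cv2.boundingRect(c))
b=cv2.resize(a[150:262,150:240],None,fx=5,fy=5,interpolation=cv2.INTER_CUBIC)
b2=cv2.resize(cv2.imread("pics/side0.png")[140:190,185:300],None,fx=5,fy=5,interpolation=cv2.INTER_CUBIC)
cv2.imwrite("pics/rack.png",np.hstack([b[:560],cv2.copyMakeBorder(b2,0,560-250,0,0,0)])[:, :800] if 0 else b)
p=onz("top",(281,134),.098);print("cup",p)
E
```

```text
d24 [ 0.4671 -0.15    0.0844] [ 0.4672 -0.15  ] [ 0.4669 -0.1496]
d34 [ 0.436  -0.3094  0.0875] [ 0.4353 -0.3096] [ 0.4369 -0.3088]
d44 [ 0.5897 -0.3235  0.0849] [ 0.59   -0.3236] [ 0.5897 -0.3227]
d54 [ 0.5892 -0.184   0.0842] [ 0.5894 -0.184 ] [ 0.5892 -0.1837]
-1 2886.0 [array([0.5482, 0.0881]), array([0.0911, 0.2596]), np.float64(69.5328)] (161, 158, 67, 98)
2 420.5 [array([0.4696, 0.1167]), array([0.0618, 0.0633]), np.float64(87.6181)] (171, 222, 25, 25)
2 285.0 [array([0.5345, 0.0926]), array([0.0514, 0.0536]), np.float64(54.7986)] (184, 201, 20, 20)
2 179.5 [array([0.5903, 0.0718]), array([0.0417, 0.0431]), np.float64(30.1322)] (194, 183, 17, 16)
2 98.0 [array([0.6366, 0.0544]), array([0.0304, 0.0334]), np.float64(32.2196)] (203, 169, 13, 12)
2 87.0 [array([0.6401, 0.0199]), array([0.021 , 0.0565]), np.float64(82.8377)] (218, 166, 9, 20)
cup [ 0.73423351 -0.14266992  0.098     ]
```

View pics/rack.png

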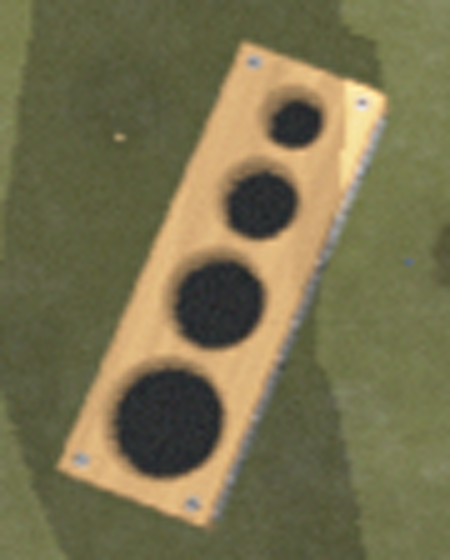

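```bash
python3 - <<'E'
from h import *
a=cv2.imread("pics/top0.png"); hsv=cv2.cvtColor(a,cv2.COLOR_BGR2HSV)
g=cv2.resize(a[150:262,150:240],None,fx=5,fy=5,interpolation=cv2.INTER_CUBIC)
d=(g.max(2)<75).astype(np.uint8)
cs,_=cv2.findContours(d,cv2.RETR_EXTERNAL,cv2.CHAIN_APPROX_NONE)
C=[]
for c in cs:
    if 1500<cv2.contourArea(c):
        P=np.array([onz("top",((p[0][0]+.5)/5-.5+150,(p[0][1]+.5)/5-.5+150),.028)[:2] for p in c],np.float32)
        e=cv2.fitEllipse(P)
        if e[1][1]<.08: print(np.round(e[0],4),np.round(e[1],4)); C.append(e[0])
C=np.array(sorted(C,key=lambda p:-p[0])); s=np.array([0,50,110,180])/1e3
if len(C)==4:
    m=C.mean(0); u=np.linalg.svd(C-m)[2][0]; u*=np.sign(u@(C[3]-C[0]))
    F=m+np.outer(s-s.mean(),u); print(F.round(4),(C-F).round(4),np.degrees(np.arctan2(u[1],u[0])))
sc=np.array([onz("top",((x+.5)/5-.5+150,(y+.5)/5-.5+150),.034)[:2] for x,y in[(254,62),(362,103),(81,459),(193,504)]]); print(sc.round(4),sc.mean(0))
from scipy.spatial.transform import Rotation as R
q=ctrl.sense()['orientation']; print(R.from_quat(q,scalar_first=True).as_matrix().round(3))
E
```

```text
[0.4702 0.1173] [0.055  0.0571]
[0.5354 0.0931] [0.0447 0.0471]
[0.5912 0.0723] [0.0341 0.0368]
[0.6378 0.0548] [0.0237 0.0266]
[[0.6383 0.0547]
 [0.5915 0.0721]
 [0.5352 0.0931]
 [0.4696 0.1175]] [[-0.0005  0.0001]
 [-0.0003  0.0001]
 [ 0.0002 -0.    ]
 [ 0.0006 -0.0002]] 159.56335546370437
[[0.6714 0.0789]
 [0.6486 0.0179]
 [0.4487 0.1621]
 [0.4255 0.1009]] [0.54852939 0.0899196 ]
[[ 0.911  0.413 -0.   ]
 [ 0.413 -0.911  0.001]
 [ 0.    -0.001 -1.   ]]
```

Emit:
{"method": "send_rows", "body": {
  "steps": [
    [[0, 0.04, -0.03, 0, 0.1], [0, 0.08, -0.065, 0.02, 0.21], [0, 0.12, -0.1, 0.03, 0.32], [0, 0.15, -0.13, 0.05, 0.426], [0, 0.18, -0.15, 0.05, 0.426]]
  ],
  "grip_force": 40
}}

```text
time_s: 0.72
position: [0.3594, -0.3557, 0.1967]
orientation: [-0.001, 1.0, -0.001, -0.001]
wrist_force: [-0.1, -1.2, -0.2]
finger_gap: 0.503
grasp_force: 0.0
```

Emit:
{"method": "send_rows", "body": {
  "steps": [
    [[0, 0.028, -0.053, 0, 0], [0, 0.056, -0.106, 0, 0], [0, 0.084, -0.159, 0.02, 0], [0, 0.107, -0.207, 0.04, 0], [0, 0.107, -0.207, 0.04, 0]]
  ]
}}

```text
time_s: 1.35
position: [0.4672, -0.148, 0.1568]
orientation: [-0.001, 1.0, 0.002, -0.001]
wrist_force: [-0.9, -0.7, 0.5]
finger_gap: 0.501
grasp_force: 0.0
```

```bash
cat > look.py <<'E'
from h import *
import sys
n,nm=sys.argv[1:3]; x0,y0,x1,y1=map(int,sys.argv[3:7]); f=float(sys.argv[7])
a=optics.snapshot(n)[y0:y1,x0:x1]; cv2.imwrite(f"pics/{nm}.png",cv2.resize(a,None,fx=f,fy=f,interpolation=cv2.INTER_CUBIC))
s=ctrl.sense(); print(s['position'].round(4),s['orientation'].round(4),s['finger_gap'],s['joints'].round(2),s['time_s'])
E
python3 look.py side s1 130 90 290 250 3.7
```

```text
[ 0.4671 -0.1496  0.1575] [-3.0e-04  1.0e+00  1.7e-03 -9.0e-04] 0.4986055991619934 [-0.31  0.26  2.   -0.    0.88  1.25] 1.4
```

View pics/s1.png

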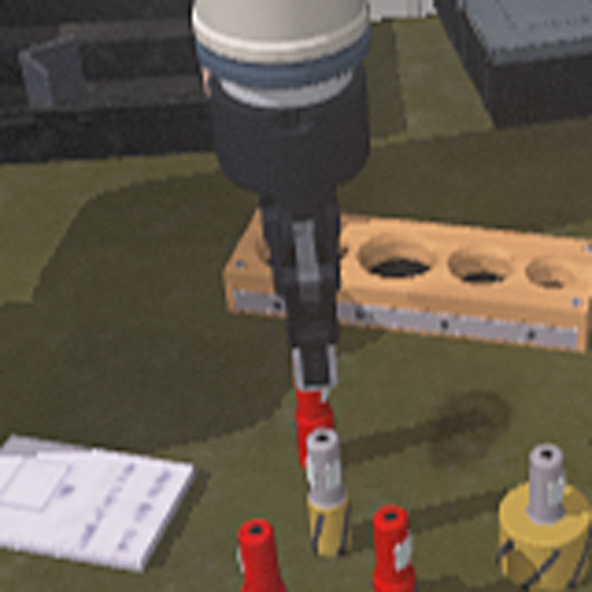

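The side view shows the fingers at crop (315,370), straight above the gold 24 mm shank at (323,437), well clear of the red ones. I'll descend and grip.

Emit:
{"method": "send_rows", "body": {
  "steps": [
    [[0, 0, 0, 0.03, 0], [0, 0, 0, 0.06, 0], [0, 0, 0, 0.08, 0], [0, 0, 0, 0.091, 0], [0, 0, 0, 0.091, 0]]
  ]
}}

```text
time_s: 2.02
position: [0.4667, -0.1519, 0.0671]
orientation: [-0.0, 1.0, -0.001, -0.0]
wrist_force: [-0.3, -0.0, 0.4]
finger_gap: 0.496
grasp_force: 0.0
```

Emit:
{"method": "send_rows", "body": {
  "steps": [
    [[1, 0, 0, 0, 0], [1, 0, 0, 0, 0], [1, 0, 0, 0, 0], [1, 0, 0, 0, 0], [1, 0, 0, 0, 0]]
  ],
  "grip_force": 40
}}

```text
time_s: 2.65
position: [0.4678, -0.1516, 0.0681]
orientation: [0.0, 1.0, 0.0, 0.001]
wrist_force: [-0.7, -1.7, 6.3]
finger_gap: 0.206
grasp_force: 39.5
```

Emit:
{"method": "send_rows", "body": {
  "steps": [
    [[1, 0, 0, -0.015, 0], [1, 0, 0, -0.04, 0], [1, 0, 0, -0.07, 0], [1, 0, 0, -0.1, 0], [1, 0, 0, -0.1, 0]]
  ]
}}

```text
time_s: 3.28
position: [0.4686, -0.1516, 0.17]
orientation: [0.001, 1.0, -0.0, 0.002]
wrist_force: [-0.0, 0.7, -1.1]
finger_gap: 0.207
grasp_force: 39.4
```

Emit:
{"method": "send_rows", "body": {
  "steps": [
    [[1, 0.03, -0.035, 0, 0], [1, 0.07, -0.08, 0, 0], [1, 0.11, -0.13, 0, 0], [1, 0.15, -0.18, 0, 0], [1, 0.172, -0.206, 0, 0]]
  ]
}}

```text
time_s: 3.9
position: [0.64, 0.0574, 0.1662]
orientation: [-0.0, 1.0, 0.001, -0.0]
wrist_force: [0.1, -0.9, -2.3]
finger_gap: 0.209
grasp_force: 39.6
```

Emit:
{"method": "send_rows", "body": {
  "steps": [
    [[1, 0, 0, 0.015, 0], [1, 0, 0, 0.03, 0], [1, 0, 0, 0.045, 0], [1, 0, 0, 0.05, 0], [1, 0, 0, 0.05, 0]]
  ]
}}

```text
time_s: 4.53
position: [0.6388, 0.0541, 0.1169]
orientation: [0.0, 1.0, -0.0, -0.0]
wrist_force: [0.3, -0.4, -1.8]
finger_gap: 0.207
grasp_force: 39.6
```

```bash
python3 look.py side s2 170 70 310 200 4.2
```

```text
[0.6393 0.0543 0.1175] [-0.e+00  1.e+00 -4.e-04  1.e-04] 0.20574356574901548 [0.08 0.52 1.7  0.   0.93 1.65] 4.575
```

View pics/s2.png

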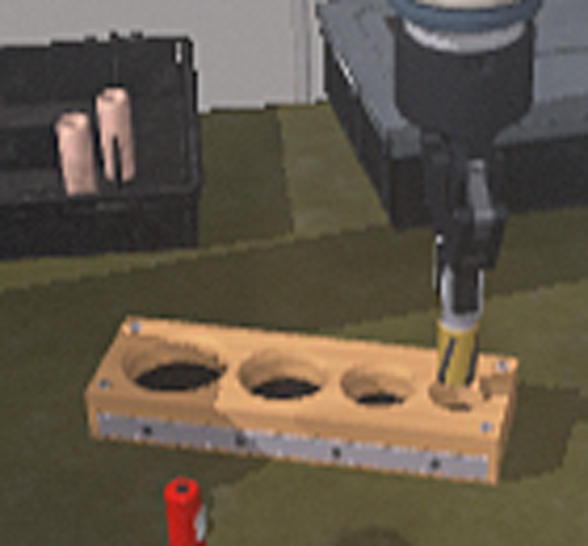

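The drill hangs over the smallest hole: its bottom spans crop x 436 to 478 and the mouth 428 to 487. I'll lower it gently.

Emit:
{"method": "send_rows", "body": {
  "steps": [
    [[1, 0, 0, 0.01, 0], [1, 0, 0, 0.02, 0], [1, 0, 0, 0.028, 0], [1, 0, 0, 0.034, 0], [1, 0, 0, 0.034, 0]]
  ]
}}

```text
time_s: 5.2
position: [0.6388, 0.0547, 0.0826]
orientation: [0.0, 1.0, -0.0, -0.001]
wrist_force: [0.6, 0.3, -1.3]
finger_gap: 0.207
grasp_force: 39.5
```

Emit:
{"method": "send_rows", "body": {
  "steps": [
    [[1, 0, 0, 0.001, 0], [1, 0, 0, 0.002, 0], [1, 0, 0, 0.003, 0], [1, 0, 0, 0.003, 0], [1, 0, 0, 0.003, 0]]
  ]
}}

```text
time_s: 5.82
position: [0.6392, 0.0547, 0.0803]
orientation: [-0.0, 1.0, -0.0, 0.0]
wrist_force: [-0.3, 1.3, -1.6]
finger_gap: 0.208
grasp_force: 39.5
```

Emit:
{"method": "send_rows", "body": {
  "steps": [
    [[1, 0, 0, 0.0005, 0], [1, 0, 0, 0.001, 0], [1, 0, 0, 0.001, 0], [1, 0, 0, 0.001, 0], [1, 0, 0, 0.001, 0]]
  ]
}}

```text
time_s: 6.45
position: [0.6395, 0.0548, 0.0801]
orientation: [-0.0, 1.0, -0.0, 0.0]
wrist_force: [-2.8, 0.4, 6.7]
finger_gap: 0.208
grasp_force: 40.4
```

Emit:
{"method": "send_rows", "body": {
  "steps": [
    [[1, 0, 0, 0.0005, 0], [1, 0, 0, 0.001, 0], [1, 0, 0, 0.001, 0], [1, 0, 0, 0.001, 0], [1, 0, 0, 0.001, 0]]
  ]
}}

```text
time_s: 7.08
position: [0.6398, 0.0548, 0.0801]
orientation: [-0.0, 1.0, -0.0, 0.001]
wrist_force: [-4.7, 0.2, 15.2]
finger_gap: 0.208
grasp_force: 41.2
```

Emit:
{"method": "send_rows", "body": {
  "steps": [
    [[1, 0, 0, -0.001, 0], [0.1, 0, 0, -0.001, 0], [0, 0, 0, -0.001, 0], [0, 0, 0, -0.001, 0], [0, 0, 0, -0.001, 0]]
  ]
}}

```text
time_s: 7.7
position: [0.6391, 0.0547, 0.0791]
orientation: [0.0, 1.0, -0.0, -0.0]
wrist_force: [-1.3, -0.7, -0.9]
finger_gap: 0.503
grasp_force: 0.0
```

Emit:
{"method": "send_rows", "body": {
  "steps": [
    [[0, 0, 0, -0.02, 0], [0, 0, 0, -0.05, 0], [0, 0, 0, -0.1, 0], [0, -0.025, 0.045, -0.1, 0], [0, -0.05, 0.09, -0.1, 0]]
  ]
}}

```text
time_s: 8.32
position: [0.5895, -0.0359, 0.1816]
orientation: [0.0, 1.0, 0.001, 0.002]
wrist_force: [-0.3, -0.9, 0.5]
finger_gap: 0.506
grasp_force: 0.0
```

Emit:
{"method": "send_rows", "body": {
  "steps": [
    [[0, -0.03, 0.054, 0, 0], [0, -0.06, 0.107, 0, 0], [0, -0.09, 0.16, 0, 0], [0, -0.12, 0.214, 0, 0], [0, -0.153, 0.274, 0, 0]]
  ]
}}

```text
time_s: 8.95
position: [0.4383, -0.3059, 0.181]
orientation: [0.001, 1.0, 0.0, 0.001]
wrist_force: [1.3, -0.8, 0.7]
finger_gap: 0.497
grasp_force: 0.0
```

```bash
python3 look.py side s3 140 130 320 310 3.3;python3 look.py top t3 150 140 370 270 3.6
```

```text
[ 0.4351 -0.3113  0.181 ] [ 2.1e-03  1.0e+00 -8.0e-04  1.0e-04] 0.5033914177802841 [-0.62  0.29  1.89 -0.    0.96  0.95] 9.0
[ 0.4367 -0.3087  0.1809] [ 1.2e-03  1.0e+00 -2.4e-03  5.0e-04] 0.4954039212111059 [-0.62  0.29  1.89 -0.    0.96  0.96] 9.05
```

View pics/s3.png

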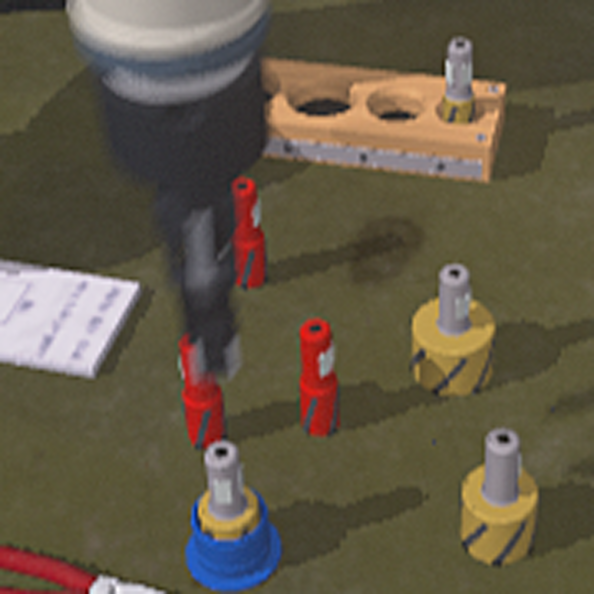

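The 24 mm drill stands seated in the smallest hole, at crop (458,75). The gripper is above the blue-sleeved drill, crop (222,450). I'll descend, grip and draw it straight up.

Emit:
{"method": "send_rows", "body": {
  "steps": [
    [[0, 0, 0, 0.04, 0], [0, 0, 0, 0.08, 0], [0, 0, 0, 0.1, 0], [0, 0, 0, 0.11, 0], [0, 0, 0, 0.11, 0]]
  ]
}}

```text
time_s: 9.68
position: [0.4393, -0.3038, 0.0696]
orientation: [-0.0, 1.0, 0.0, 0.0]
wrist_force: [0.7, -0.2, 0.1]
finger_gap: 0.499
grasp_force: 0.0
```

Emit:
{"method": "send_rows", "body": {
  "steps": [
    [[0.4, 0, 0, 0, 0], [1, 0, 0, 0, 0], [1, 0, 0, 0, 0], [1, 0, 0, 0, 0], [1, 0, 0, 0, 0]]
  ],
  "grip_force": 50
}}

```text
time_s: 10.3
position: [0.4398, -0.3045, 0.0703]
orientation: [0.001, 1.0, -0.0, 0.001]
wrist_force: [0.1, -0.1, 7.0]
finger_gap: 0.207
grasp_force: 49.1
```

Emit:
{"method": "send_rows", "body": {
  "steps": [
    [[1, 0, 0, -0.005, 0], [1, 0, 0, -0.01, 0], [1, 0, 0, -0.02, 0], [1, 0, 0, -0.03, 0], [1, 0, 0, -0.04, 0]]
  ]
}}

```text
time_s: 10.92
position: [0.4391, -0.3041, 0.1102]
orientation: [0.0, 1.0, -0.0, 0.0]
wrist_force: [-0.2, 1.4, -2.5]
finger_gap: 0.204
grasp_force: 48.8
```

Emit:
{"method": "send_rows", "body": {
  "steps": [
    [[1, 0, 0, -0.015, 0], [1, 0, 0, -0.03, 0], [1, 0, 0, -0.05, 0], [1, 0, 0, -0.06, 0], [1, 0, 0, -0.06, 0]]
  ]
}}

```text
time_s: 11.55
position: [0.4394, -0.3043, 0.1702]
orientation: [0.001, 1.0, -0.0, 0.001]
wrist_force: [-0.4, 0.3, -3.1]
finger_gap: 0.203
grasp_force: 48.9
```

```bash
python3 look.py side s4 140 160 300 320 3.3
```

```text
[ 0.439  -0.304   0.1694] [ 1.e-04  1.e+00 -1.e-04  2.e-04] 0.20723873976302104 [-0.61  0.31  1.9   0.    0.93  0.96] 11.6
```

View pics/s4.png

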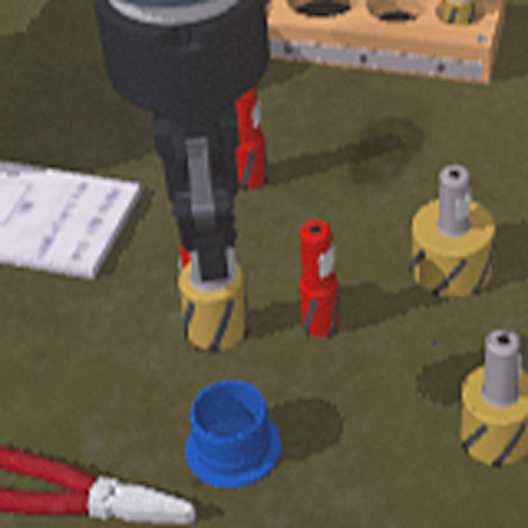

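The drill is up and clear, and the sleeve stands at crop (233,435) upright. The last transfer row fell a bit short, so I'll measure the drill's offset in the grip and the sleeve's shift.

```bash
cat > off.py <<'E'
from h import *
import sys
def off(dz,zc=-.046,w=60):
    # gold body of held drill in side view vs projection of TCP axis; dz: TCP height above the teeth
    s=ctrl.sense(); p=np.mean([ctrl.sense()['position'] for _ in range(3)],0); a=optics.snapshot("side"); h=cv2.cvtColor(a,cv2.COLOR_BGR2HSV)
    c=proj("side",p-[0,0,dz-.02])
    m=cv2.inRange(h,(15,80,70),(32,255,255)); 
    n,l,st,ce=cv2.connectedComponentsWithStats(m)
    for i in range(1,n):
        if st[i,4]>100 and np.hypot(*(ce[i]-c))<w: print("gold",st[i],"mid",st[i,0]+st[i,2]/2-.5,"pred",c.round(1),"px/m",((proj("side",p+[.1,0,.02-dz])-c)*10).round(0),((proj("side",p+[0,.1,.02-dz])-c)*10).round(0))
    return p
if __name__=="__main__": print(off(float(sys.argv[1])))
E
python3 - <<'E'
from off import *
off(.066)
a=optics.snapshot("side"); t=optics.snapshot("top")
for n,x,y in(("side",cv2.imread("pics/side0.png"),a),("top",cv2.imread("pics/top0.png"),t)):
    for im in(x,y):
        m=cv2.inRange(cv2.cvtColor(im,cv2.COLOR_BGR2HSV),(105,150,60),(125,255,255)); 
        k,l,st,ce=cv2.connectedComponentsWithStats(m)
        print(n,[(st[i].tolist()) for i in range(1,k) if st[i,4]>60])
E
```

```text
side [[89, 95, 31, 40, 678], [196, 280, 29, 29, 447]]
side [[89, 95, 31, 40, 676], [196, 275, 29, 33, 723]]
top [[331, 240, 20, 21, 141]]
top []
```

```bash
python3 - <<'E'
from h import *
s=ctrl.sense();p=s['position']; a=optics.snapshot("side"); h=cv2.cvtColor(a,cv2.COLOR_BGR2HSV)
for dz in(0,.046,.066): print(proj("side",p-[0,0,dz]))
print(h[250,194:216].tolist())
m=cv2.inRange(h,(10,90,90),(32,255,255)); k,l,st,ce=cv2.connectedComponentsWithStats(m)
print([(st[i].tolist(),ce[i].round(1).tolist()) for i in range(1,k) if st[i,4]>60])
E
```

```text
[203.5616837  231.76160448]
[205.93750874 250.59745121]
[206.91500918 258.34720056]
[[21, 131, 138], [21, 149, 166], [21, 148, 184], [21, 147, 206], [21, 150, 212], [21, 148, 204], [21, 147, 208], [21, 152, 208], [21, 152, 203], [21, 146, 209], [21, 146, 209], [21, 142, 199], [21, 140, 189], [21, 141, 183], [21, 139, 145], [21, 144, 126], [22, 142, 124], [21, 141, 119], [20, 141, 114], [19, 103, 97], [23, 61, 75], [26, 87, 91]]
[([108, 125, 21, 36, 205], [114.9, 144.3]), ([186, 147, 193, 168, 8709], [274.6, 221.2]), ([103, 158, 47, 19, 329], [125.0, 166.8]), ([104, 213, 22, 17, 113], [113.9, 219.0]), ([350, 223, 31, 11, 139], [364.5, 228.7]), ([87, 238, 30, 23, 207], [102.7, 249.1]), ([123, 255, 30, 20, 182], [137.2, 263.6]), ([134, 263, 50, 33, 493], [159.2, 280.5]), ([286, 285, 226, 99, 14327], [410.9, 345.6])]
```

Emit:
{"method": "send_rows", "body": {
  "steps": [
    [[1, 0.01, -0.03, -0.02, 0], [1, 0.03, -0.08, -0.02, 0], [1, 0.05, -0.13, -0.02, 0], [1, 0.07, -0.18, -0.02, 0], [1, 0.09, -0.23, -0.02, 0]]
  ]
}}

```text
time_s: 12.42
position: [0.5293, -0.0724, 0.1889]
orientation: [-0.0, 1.0, -0.0, -0.0]
wrist_force: [0.1, -0.9, -1.2]
finger_gap: 0.204
grasp_force: 49.2
```

Emit:
{"method": "send_rows", "body": {
  "steps": [
    [[1, 0.025, -0.05, 0, 0], [1, 0.05, -0.1, 0, 0], [1, 0.065, -0.147, 0, 0], [1, 0.0655, -0.147, 0.03, 0], [1, 0.0655, -0.147, 0.06, 0]]
  ]
}}

```text
time_s: 13.05
position: [0.5946, 0.0739, 0.1281]
orientation: [0.0, 1.0, 0.001, -0.0]
wrist_force: [-0.5, -0.7, -2.4]
finger_gap: 0.206
grasp_force: 49.4
```

Emit:
{"method": "send_rows", "body": {
  "steps": [
    [[1, 0, 0, 0.005, 0], [1, 0, 0, 0.01, 0], [1, 0, 0, 0.01, 0], [1, 0, 0, 0.01, 0], [1, 0, 0, 0.01, 0]]
  ]
}}

```text
time_s: 13.68
position: [0.595, 0.0729, 0.12]
orientation: [-0.0, 1.0, -0.0, 0.001]
wrist_force: [0.0, -0.3, -3.0]
finger_gap: 0.203
grasp_force: 49.4
```

```bash
python3 look.py side s5 170 70 310 200 4.2; python3 -c "
from h import *
for p in [(.5918,.073,.034),(.5948,.073,.054)]: print((proj('side',p)-[170,70])*4.2)"
```

```text
[0.5949 0.0729 0.1199] [-1.e-04  1.e+00 -2.e-04  5.e-04] 0.20475270527217088 [0.12 0.46 1.79 0.   0.89 1.69] 13.725
[376.06033216 382.65464385]
[380.62634983 355.22352633]
```

View pics/s5.png

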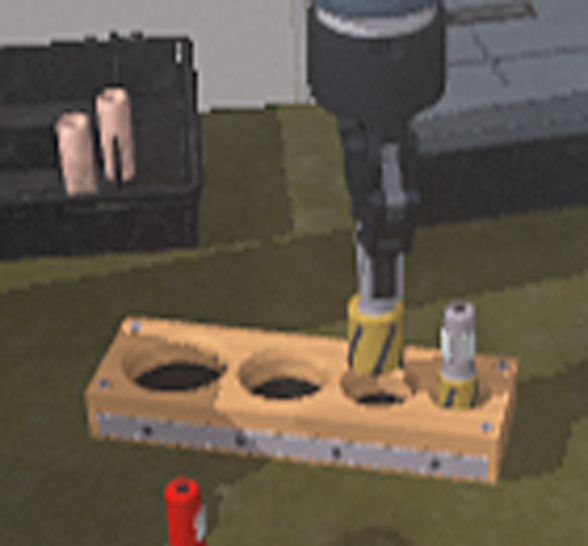

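The 34 mm drill is over its hole: body bottom centre at crop x 374, mouth centre at 376. I'll lower it.

Emit:
{"method": "send_rows", "body": {
  "steps": [
    [[1, 0.0005, 0, 0.01, 0], [1, 0.001, 0, 0.02, 0], [1, 0.001, 0, 0.03, 0], [1, 0.001, 0, 0.037, 0], [1, 0.001, 0, 0.038, 0]]
  ]
}}

```text
time_s: 14.35
position: [0.5951, 0.0729, 0.0804]
orientation: [0.0, 1.0, -0.0, -0.001]
wrist_force: [-0.2, 0.5, -2.0]
finger_gap: 0.21
grasp_force: 49.4
```

Emit:
{"method": "send_rows", "body": {
  "steps": [
    [[1, 0, 0, 0.001, 0], [1, 0, 0, 0.0015, 0], [1, 0, 0, 0.002, 0], [1, 0, 0, 0.002, 0], [1, 0, 0, 0.002, 0]]
  ]
}}

```text
time_s: 14.98
position: [0.5957, 0.073, 0.0794]
orientation: [-0.0, 1.0, -0.0, 0.0]
wrist_force: [-0.2, -0.6, -1.6]
finger_gap: 0.206
grasp_force: 49.4
```

Emit:
{"method": "send_rows", "body": {
  "steps": [
    [[1, 0, 0, 0.0005, 0], [1, 0, 0, 0.001, 0], [1, 0, 0, 0.001, 0], [1, 0, 0, 0.001, 0], [1, 0, 0, 0.001, 0]]
  ]
}}

```text
time_s: 15.6
position: [0.596, 0.0729, 0.0793]
orientation: [-0.0, 1.0, -0.0, 0.0]
wrist_force: [-2.6, -0.6, 9.6]
finger_gap: 0.208
grasp_force: 50.7
```

Emit:
{"method": "send_rows", "body": {
  "steps": [
    [[1, 0, 0, -0.001, 0], [0.1, 0, 0, -0.001, 0], [0, 0, 0, -0.001, 0], [0, 0, 0, -0.001, 0], [0, 0, 0, -0.001, 0]]
  ]
}}

```text
time_s: 16.23
position: [0.5956, 0.073, 0.0792]
orientation: [-0.0, 1.0, -0.0, -0.0]
wrist_force: [-0.1, -0.3, 0.0]
finger_gap: 0.503
grasp_force: 0.0
```

Emit:
{"method": "send_rows", "body": {
  "steps": [
    [[0, 0, 0, -0.02, 0], [0, 0, 0, -0.06, 0], [0, 0, 0, -0.11, 0], [0, 0, 0.05, -0.11, 0], [0, 0, 0.1, -0.11, 0]]
  ]
}}

```text
time_s: 16.85
position: [0.5963, -0.0278, 0.1919]
orientation: [0.0, 1.0, 0.001, 0.002]
wrist_force: [0.6, -0.7, -0.0]
finger_gap: 0.498
grasp_force: 0.0
```

Emit:
{"method": "send_rows", "body": {
  "steps": [
    [[0, -0.001, 0.05, 0, 0], [0, -0.002, 0.1, 0, 0], [0, -0.003, 0.15, 0, 0], [0, -0.004, 0.2, 0, 0], [0, -0.006, 0.25, 0, 0]]
  ]
}}

```text
time_s: 17.48
position: [0.5897, -0.2788, 0.1911]
orientation: [0.0, 1.0, -0.0, 0.001]
wrist_force: [0.9, 0.3, 0.6]
finger_gap: 0.498
grasp_force: 0.0
```

Emit:
{"method": "send_rows", "body": {
  "steps": [
    [[0, 0, 0.046, 0, 0], [0, 0, 0.0465, 0.03, 0], [0, 0, 0.0465, 0.05, 0], [0, 0, 0.0465, 0.05, 0], [0, 0, 0.0465, 0.05, 0]]
  ]
}}

```text
time_s: 18.1
position: [0.5901, -0.3231, 0.1403]
orientation: [0.0, 1.0, 0.0, 0.0]
wrist_force: [0.5, 0.1, -0.1]
finger_gap: 0.5
grasp_force: 0.0
```

```bash
python3 look.py side s6 180 110 340 300 3.1
```

```text
[ 0.5903 -0.3233  0.1405] [4.e-04 1.e+00 3.e-04 7.e-04] 0.5020614116711303 [-0.5   0.53  1.61  0.    1.    1.07] 18.15
```

View pics/s6.png

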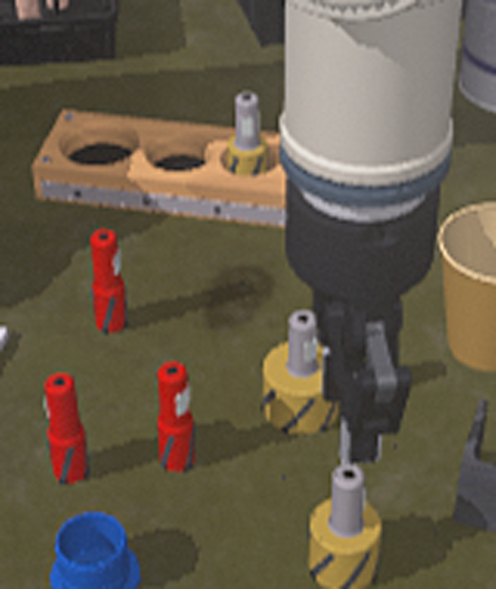

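The 34 mm drill is seated at crop (245,140), and the fingers hang over the 44 mm shank at (348,475). I'll grip it.

Emit:
{"method": "send_rows", "body": {
  "steps": [
    [[0, 0, 0, 0.03, 0], [0, 0, 0, 0.055, 0], [0, 0, 0, 0.07, 0], [0, 0, 0, 0.0735, 0], [0, 0, 0, 0.0735, 0]]
  ]
}}

```text
time_s: 18.77
position: [0.59, -0.3237, 0.0665]
orientation: [0.0, 1.0, -0.0, 0.0]
wrist_force: [1.4, 0.3, 0.6]
finger_gap: 0.497
grasp_force: 0.0
```

Emit:
{"method": "send_rows", "body": {
  "steps": [
    [[0.4, 0, 0, 0, 0], [1, 0, 0, 0, 0], [1, 0, 0, 0, 0], [1, 0, 0, 0, 0], [1, 0, 0, 0, 0]]
  ],
  "grip_force": 60
}}

```text
time_s: 19.4
position: [0.5901, -0.3238, 0.0667]
orientation: [0.0, 1.0, -0.0, 0.001]
wrist_force: [-0.2, 0.4, 5.4]
finger_gap: 0.204
grasp_force: 58.7
```

Emit:
{"method": "send_rows", "body": {
  "steps": [
    [[1, 0, 0, -0.01, 0], [1, 0, 0, -0.03, 0], [1, 0, 0, -0.07, 0], [1, 0, 0, -0.11, 0], [1, 0, 0, -0.11, 0]]
  ]
}}

```text
time_s: 20.02
position: [0.5916, -0.3247, 0.1807]
orientation: [0.002, 1.0, -0.0, 0.003]
wrist_force: [0.9, 0.2, -2.6]
finger_gap: 0.201
grasp_force: 58.9
```

Emit:
{"method": "send_rows", "body": {
  "steps": [
    [[1, -0.005, -0.035, 0, 0], [1, -0.012, -0.09, 0, 0], [1, -0.019, -0.145, 0, 0], [1, -0.026, -0.2, 0, 0], [1, -0.033, -0.25, 0, 0]]
  ]
}}

```text
time_s: 20.65
position: [0.5553, -0.0717, 0.1751]
orientation: [-0.0, 1.0, -0.0, -0.001]
wrist_force: [0.8, -0.2, -3.1]
finger_gap: 0.204
grasp_force: 59.1
```

Emit:
{"method": "send_rows", "body": {
  "steps": [
    [[1, -0.008, -0.055, 0, 0], [1, -0.016, -0.11, 0, 0], [1, -0.0215, -0.15, 0, 0], [1, -0.0215, -0.1675, 0.02, 0], [1, -0.0215, -0.1675, 0.05, 0]]
  ]
}}

```text
time_s: 21.28
position: [0.5351, 0.0955, 0.1255]
orientation: [-0.0, 1.0, 0.001, 0.001]
wrist_force: [-0.2, 0.8, -3.4]
finger_gap: 0.204
grasp_force: 59.2
```

Emit:
{"method": "send_rows", "body": {
  "steps": [
    [[1, 0, 0, 0.01, 0], [1, 0, 0, 0.01, 0], [1, 0, 0, 0.01, 0], [1, 0, 0, 0.01, 0], [1, 0, 0, 0.01, 0]]
  ]
}}

```text
time_s: 21.9
position: [0.5355, 0.0939, 0.1164]
orientation: [-0.0, 1.0, -0.0, 0.0]
wrist_force: [-0.2, -0.2, -2.7]
finger_gap: 0.205
grasp_force: 59.2
```

```bash
python3 look.py side s7 170 70 310 200 4.2
```

```text
[0.5354 0.0939 0.1163] [-1.e-04  1.e+00 -2.e-04  4.e-04] 0.20538626144539995 [0.17 0.39 1.92 0.   0.83 1.74] 21.95
```

View pics/s7.png

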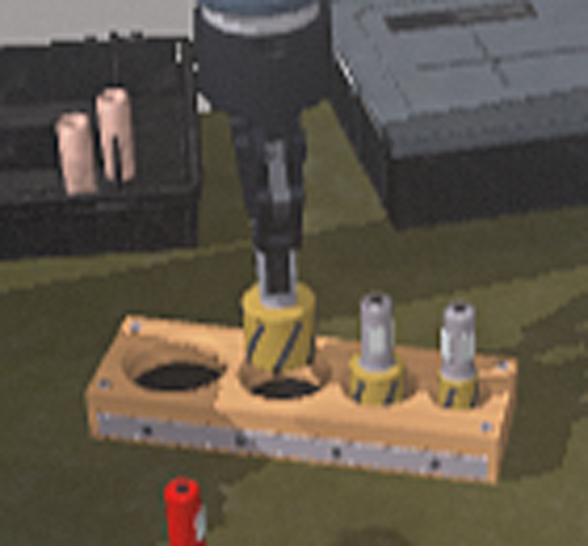

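```bash
python3 -c "
from h import *
for p in [(.5355,.094,.034),(.5355,.094,.05),(.5355,.094,.09),(.5455,.094,.05)]: print((proj('side',p)-[170,70])*4.2)
h=cv2.cvtColor(cv2.resize(cv2.imread('pics/s7.png'),None,fx=1,fy=1),cv2.COLOR_BGR2HSV)
for r in (315,330,345): 
  x=np.where(cv2.inRange(h[r:r+1,225:335],(22,100,90),(32,255,255))[0])[0]+225; print(r,x.min(),x.max())
"
```

```text
[281.08613821 372.1415756 ]
[279.98894076 350.70508584]
[277.15773856 295.39048729]
[296.15433372 349.16745436]Traceback (most recent call last):
  File "<string>", line 6, in <module>
    x=np.where(cv2.inRange(h[r:r+1,225:335],(22,100,90),(32,255,255))[0])[0]+225; print(r,x.min(),x.max())
                                                                                          ~~~~~^^
    return umr_minimum(a, axis, None, out, keepdims, initial, where)
ValueError: zero-size array to reduction operation minimum which has no identity
```

The 44 mm drill sits over its hole, about 2 mm left of the mouth's centre (body mid 278, mouth about 283). I'll shift x by +2 mm while lowering.

Emit:
{"method": "send_rows", "body": {
  "steps": [
    [[1, 0.002, 0, 0.005, 0], [1, 0.002, 0, 0.015, 0], [1, 0.002, 0, 0.025, 0], [1, 0.002, 0, 0.034, 0], [1, 0.002, 0, 0.036, 0]]
  ]
}}

```text
time_s: 22.58
position: [0.5365, 0.0939, 0.0788]
orientation: [0.0, 1.0, -0.0, -0.001]
wrist_force: [0.2, 0.0, -3.5]
finger_gap: 0.203
grasp_force: 59.2
```

Emit:
{"method": "send_rows", "body": {
  "steps": [
    [[1, 0, 0, 0.0005, 0], [1, 0, 0, 0.001, 0], [1, 0, 0, 0.0015, 0], [1, 0, 0, 0.0015, 0], [1, 0, 0, 0.0015, 0]]
  ]
}}

```text
time_s: 23.2
position: [0.5374, 0.094, 0.0787]
orientation: [-0.0, 1.0, -0.0, 0.0]
wrist_force: [-0.3, 1.1, 2.2]
finger_gap: 0.203
grasp_force: 59.6
```

Emit:
{"method": "send_rows", "body": {
  "steps": [
    [[1, 0, 0, 0.0005, 0], [1, 0, 0, 0.001, 0], [1, 0, 0, 0.001, 0], [1, 0, 0, 0.001, 0], [1, 0, 0, 0.001, 0]]
  ]
}}

```text
time_s: 23.82
position: [0.5376, 0.0942, 0.0786]
orientation: [-0.0, 1.0, -0.0, 0.001]
wrist_force: [-3.8, 1.5, 14.3]
finger_gap: 0.206
grasp_force: 61.2
```

Emit:
{"method": "send_rows", "body": {
  "steps": [
    [[1, 0, 0, -0.001, 0], [0.1, 0, 0, -0.001, 0], [0, 0, 0, -0.001, 0], [0, 0, 0, -0.001, 0], [0, 0, 0, -0.001, 0]]
  ]
}}

```text
time_s: 24.45
position: [0.5371, 0.0939, 0.0782]
orientation: [0.0, 1.0, -0.0, -0.0]
wrist_force: [0.2, -0.5, -0.1]
finger_gap: 0.499
grasp_force: 0.0
```

Emit:
{"method": "send_rows", "body": {
  "steps": [
    [[0, 0, 0, -0.02, 0], [0, 0, 0, -0.06, 0], [0, 0, 0, -0.11, 0], [0, 0, 0.05, -0.11, 0], [0, 0, 0.1, -0.11, 0]]
  ]
}}

```text
time_s: 25.08
position: [0.5375, -0.0068, 0.1892]
orientation: [0.0, 1.0, 0.001, 0.001]
wrist_force: [1.1, -1.4, 0.8]
finger_gap: 0.498
grasp_force: 0.0
```

Emit:
{"method": "send_rows", "body": {
  "steps": [
    [[0, 0.013, 0.045, 0, 0], [0, 0.026, 0.09, 0, 0], [0, 0.039, 0.135, 0, 0], [0, 0.052, 0.178, 0, 0], [0, 0.052, 0.178, 0.05, 0]]
  ]
}}

```text
time_s: 25.7
position: [0.5929, -0.1881, 0.1412]
orientation: [0.002, 1.0, -0.002, 0.004]
wrist_force: [0.9, 1.3, -0.7]
finger_gap: 0.498
grasp_force: 0.0
```

```bash
python3 look.py side s8 180 110 340 300 3.1
```

```text
[ 0.587  -0.1851  0.1323] [-6.0e-04  1.0e+00 -1.2e-03 -2.0e-03] 0.5008970586681765 [-0.31  0.47  1.75 -0.    0.93  1.27] 25.75
```

View pics/s8.png

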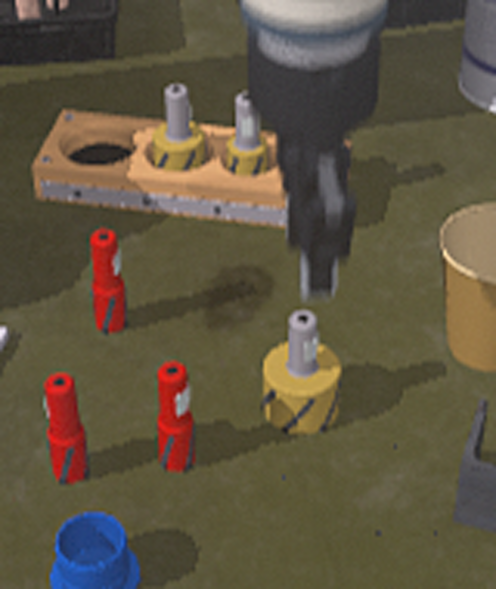

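The 44 mm drill is seated at crop (178,140). The gripper is above the 54 mm shank at (303,320), still settling, so I'll wait two rows and then descend.

Emit:
{"method": "send_rows", "body": {
  "steps": [
    [[0, 0, 0, 0, 0], [0, 0, 0, 0, 0], [0, 0, 0, 0.02, 0], [0, 0, 0, 0.04, 0], [0, 0, 0, 0.04, 0]]
  ]
}}

```text
time_s: 26.38
position: [0.5875, -0.1834, 0.096]
orientation: [-0.001, 1.0, 0.0, -0.002]
wrist_force: [0.2, -0.1, 0.3]
finger_gap: 0.502
grasp_force: 0.0
```

Emit:
{"method": "send_rows", "body": {
  "steps": [
    [[0, 0, 0, 0.015, 0], [0, 0, 0, 0.029, 0], [0, 0, 0, 0.029, 0], [0, 0, 0, 0.029, 0], [0.4, 0, 0, 0.029, 0]]
  ]
}}

```text
time_s: 27.0
position: [0.5894, -0.1842, 0.0698]
orientation: [0.0, 1.0, -0.0, 0.0]
wrist_force: [-0.2, 0.4, 0.0]
finger_gap: 0.309
grasp_force: 0.0
```

Emit:
{"method": "send_rows", "body": {
  "steps": [
    [[1, 0, 0, 0, 0], [1, 0, 0, 0, 0], [1, 0, 0, 0, 0], [1, 0, 0, 0, 0], [1, 0, 0, 0, 0]]
  ],
  "grip_force": 80
}}

```text
time_s: 27.62
position: [0.5894, -0.184, 0.0698]
orientation: [0.0, 1.0, -0.0, 0.0]
wrist_force: [-1.2, 1.4, 6.1]
finger_gap: 0.197
grasp_force: 78.2
```

Emit:
{"method": "send_rows", "body": {
  "steps": [
    [[1, 0, 0, -0.01, 0], [1, 0, 0, -0.03, 0], [1, 0, 0, -0.07, 0], [1, 0, 0, -0.11, 0], [1, 0, 0, -0.11, 0]]
  ]
}}

```text
time_s: 28.25
position: [0.5912, -0.1848, 0.1835]
orientation: [0.001, 1.0, -0.0, 0.003]
wrist_force: [-0.4, 0.0, -5.7]
finger_gap: 0.198
grasp_force: 78.7
```

Emit:
{"method": "send_rows", "body": {
  "steps": [
    [[1, -0.014, -0.035, 0, 0], [1, -0.034, -0.085, 0, 0], [1, -0.055, -0.14, 0, 0], [1, -0.076, -0.195, 0, 0], [1, -0.095, -0.245, 0, 0]]
  ]
}}

```text
time_s: 28.88
position: [0.4922, 0.0624, 0.1782]
orientation: [0.0, 1.0, -0.0, -0.001]
wrist_force: [-0.1, 0.4, -5.1]
finger_gap: 0.202
grasp_force: 79.1
```

Emit:
{"method": "send_rows", "body": {
  "steps": [
    [[1, -0.015, -0.04, 0, 0], [1, -0.0235, -0.0575, 0, 0], [1, -0.0235, -0.0575, 0.03, 0], [1, -0.0235, -0.0575, 0.05, 0], [1, -0.0235, -0.0575, 0.058, 0]]
  ]
}}

```text
time_s: 29.5
position: [0.469, 0.1181, 0.1195]
orientation: [0.0, 1.0, 0.0, -0.002]
wrist_force: [0.5, 0.3, -4.9]
finger_gap: 0.196
grasp_force: 79.2
```

Emit:
{"method": "send_rows", "body": {
  "steps": [
    [[1, 0, 0, 0, 0], [1, 0, 0, 0, 0], [1, 0, 0, 0, 0], [1, 0, 0, 0, 0], [1, 0, 0, 0, 0]]
  ]
}}

```text
time_s: 30.12
position: [0.4707, 0.1185, 0.1215]
orientation: [-0.0, 1.0, -0.0, 0.0]
wrist_force: [-0.4, 0.4, -4.4]
finger_gap: 0.197
grasp_force: 79.2
```

```bash
python3 look.py side s9 170 70 310 200 4.2
```

```text
[0.4707 0.1185 0.1215] [-0.e+00  1.e+00 -1.e-04  2.e-04] 0.19224684004345163 [0.24 0.31 2.04 0.   0.79 1.81] 30.175
```

View pics/s9.png

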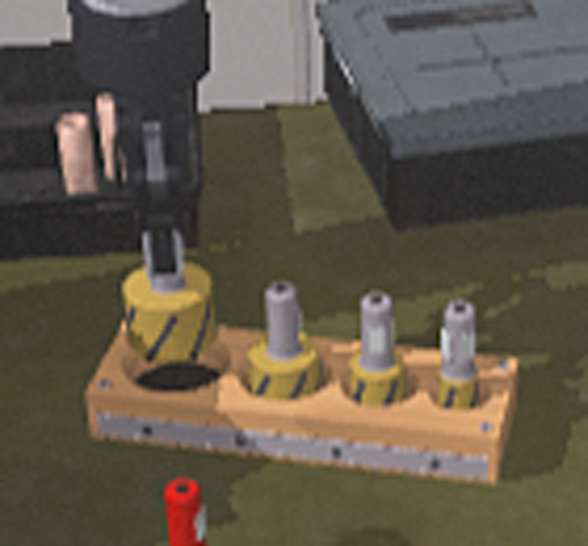

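```bash
python3 -c "
from h import *
for p in [(.4699,.1184,.034),(.4707,.1185,.052),(.4807,.1185,.052)]: print((proj('side',p)-[170,70])*4.2)
a=cv2.imread('pics/s9.png'); h=cv2.cvtColor(a,cv2.COLOR_BGR2HSV)
m=cv2.inRange(h,(19,130,80),(32,255,255))
for r in (310,325,335): x=np.where(m[r,100:240])[0]+100; print(r,x.min() if len(x) else 0,x.max() if len(x) else 0, h[r,140])
b=cv2.cvtColor(cv2.imread('pics/s7.png'),cv2.COLOR_BGR2HSV); print(b[370:371,105:245:6].tolist())
"
```

```text
[172.39247248 360.17066153]
[171.36113708 335.92943026]
[187.50065139 334.42046749]
310 127 212 [ 21 148 172]
325 131 212 [ 21 147 175]
335 132 212 [ 21 145 127]
[[[14, 122, 175], [14, 121, 171], [14, 120, 174], [14, 118, 138], [13, 113, 113], [15, 120, 136], [15, 116, 130], [14, 102, 100], [14, 75, 58], [15, 25, 41], [10, 20, 39], [13, 42, 43], [10, 34, 45], [15, 36, 42], [17, 41, 44], [0, 34, 45], [15, 36, 42], [11, 53, 53], [10, 65, 59], [14, 98, 91], [14, 115, 122], [14, 123, 226], [14, 122, 195], [14, 116, 136]]]
```

The 54 mm drill's axis is at crop x 170 and the mouth's centre at about 175, so I'll shift x by +2.5 mm and lower.

Emit:
{"method": "send_rows", "body": {
  "steps": [
    [[1, 0.0025, 0, 0.005, 0], [1, 0.0025, 0, 0.015, 0], [1, 0.0025, 0, 0.027, 0], [1, 0.0025, 0, 0.036, 0], [1, 0.0025, 0, 0.0375, 0]]
  ]
}}

```text
time_s: 30.8
position: [0.4725, 0.1183, 0.0828]
orientation: [0.0, 1.0, -0.0, -0.001]
wrist_force: [0.1, 0.0, -5.3]
finger_gap: 0.194
grasp_force: 79.2
```

Emit:
{"method": "send_rows", "body": {
  "steps": [
    [[1, 0, 0, 0.0005, 0], [1, 0, 0, 0.001, 0], [1, 0, 0, 0.0015, 0], [1, 0, 0, 0.0015, 0], [1, 0, 0, 0.0015, 0]]
  ]
}}

```text
time_s: 31.42
position: [0.4732, 0.1185, 0.0824]
orientation: [-0.0, 1.0, -0.0, 0.0]
wrist_force: [-0.3, -0.1, -5.6]
finger_gap: 0.199
grasp_force: 79.2
```

Emit:
{"method": "send_rows", "body": {
  "steps": [
    [[1, 0, 0, 0.0005, 0], [1, 0, 0, 0.001, 0], [1, 0, 0, 0.001, 0], [1, 0, 0, 0.001, 0], [1, 0, 0, 0.001, 0]]
  ]
}}

```text
time_s: 32.05
position: [0.4733, 0.1186, 0.0818]
orientation: [-0.0, 1.0, -0.0, 0.0]
wrist_force: [-2.8, 0.8, 6.5]
finger_gap: 0.196
grasp_force: 80.5
```

Contact came at the expected depth. I'll release and retreat straight up, then well away.

Emit:
{"method": "send_rows", "body": {
  "steps": [
    [[1, 0, 0, -0.0005, 0], [0.1, 0, 0, -0.0005, 0], [0, 0, 0, -0.0005, 0], [0, 0, 0, -0.0005, 0], [0, 0, 0, -0.0005, 0]]
  ]
}}

```text
time_s: 32.67
position: [0.4732, 0.1185, 0.0818]
orientation: [-0.0, 1.0, -0.0, 0.0]
wrist_force: [-0.0, 0.6, -0.6]
finger_gap: 0.498
grasp_force: 0.0
```

Emit:
{"method": "send_rows", "body": {
  "steps": [
    [[0, 0, 0, -0.02, 0], [0, 0, 0, -0.06, 0], [0, 0, 0, -0.11, 0], [0, 0, 0, -0.16, 0], [0, 0, 0.04, -0.16, 0]]
  ]
}}

```text
time_s: 33.3
position: [0.4757, 0.0798, 0.2459]
orientation: [-0.001, 1.0, 0.001, 0.004]
wrist_force: [0.5, 0.5, -1.1]
finger_gap: 0.5
grasp_force: 0.0
```

Emit:
{"method": "send_rows", "body": {
  "steps": [
    [[0, 0, 0.05, 0, 0], [0, 0, 0.1, 0, 0], [0, 0, 0.15, 0, 0], [0, 0, 0.15, 0, 0], [0, 0, 0.15, 0, 0]]
  ]
}}

```text
time_s: 33.92
position: [0.4729, -0.0713, 0.2417]
orientation: [-0.0, 1.0, -0.001, -0.0]
wrist_force: [-0.7, 0.2, -0.5]
finger_gap: 0.499
grasp_force: 0.0
```

```bash
python3 look.py side s10 130 100 390 320 2.7
```

```text
[ 0.473  -0.0709  0.2417] [-2.e-04  1.e+00 -0.e+00 -1.e-04] 0.49884777957512094 [-0.15  0.13  1.94  0.    1.07  1.42] 33.975
```

View pics/s10.png

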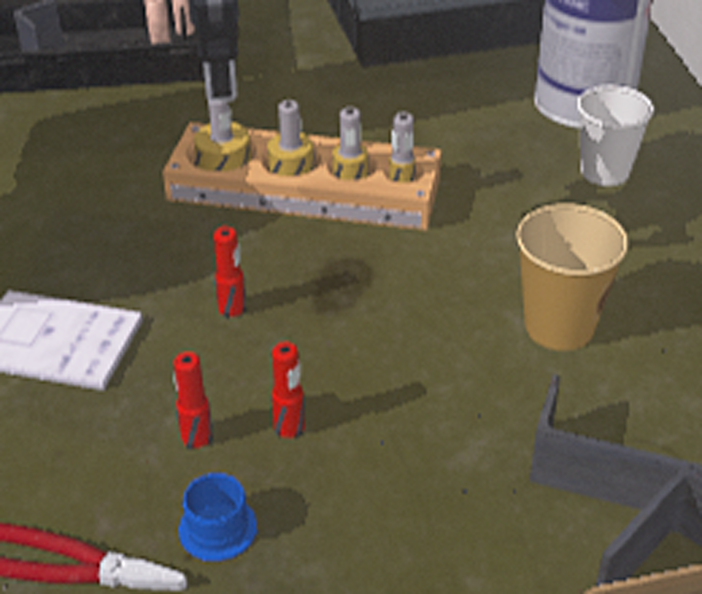

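The final view shows all four drills upright and seated in size order, at crop (222,145), (290,150), (350,155) and (402,160). The sleeve is standing at (217,515) and the cup is undisturbed at (570,275). The gripper is clear, so I'll hand in.

```bash
python3 -c "
from workcell import hand_in
print(hand_in())"
```

```text
the job is handed in; nothing more can be done
None
```

All four core drills stand teeth down in their own holes in size order, each lowered to the hole floor; the blue sleeve and the coffee cup are still standing where they were, and the job was handed in at about 34 s.

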